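Find the unlocked cover of the insert store and push it open

TASK

Three of the four tip-up covers on the grey insert store are locked and one is not: press lightly on the ribbed far end of one cover after another until you find the one that rocks, then push that cover open, near edge up, until it stands nearly upright, and take your hand away. Leave the other covers shut, and do not move the jar, the caliper or the tape that lie beside the store.

Things in the scene. Friction and masses are not known exactly. Their poses are not given: they have to be found in the camera images.
- case: grey steel insert store, fixed, 150 (x) x 310 (y) x 93 mm high, origin at its underside's centre on the bench, -x side towards the robot. Four identical aluminium covers, flush with its top, lie in a row along y, centred at y = +108 (cover_1), +36, -36, -108 mm (cover_4), with 6.5 mm flush bars between them and an 84 mm deep hollow below. Three are locked; which one is not differs every time.
- cover_1 (a joint): tilt of cover 1, 116 (case x) x 64 (y) x 6 mm, on a pin across its middle (along case y at x = 0, 90 mm above the bench), in rad: 0 shut, grows as its far end (case +x) sinks and its near end rises, stop at 1.4. Friction (0.12 N m, some 3 N at the press strip), no spring: stays where left. Locked, it gives under 3 mm (0.05 rad), then is solid.
- cover_1_press (a point): middle of the ribbed press strip on the top face of cover 1, near its far end, 43 mm beyond the pivot (case +x) and 3 mm above the pivot's height when shut; moves with the cover
- cover_1_edge (a point): middle of the upper edge of the near end of cover 1, 58 mm on the near side (case -x) of the pivot when shut; moves with the cover, and stands 58 mm x sin(tilt) above the case top when it is tilted
- cover_2 (a joint): tilt of cover 2, 116 (case x) x 64 (y) x 6 mm, on a pin across its middle (along case y at x = 0, 90 mm above the bench), in rad: 0 shut, grows as its far end (case +x) sinks and its near end rises, stop at 1.4. Friction (0.12 N m, some 3 N at the press strip), no spring: stays where left. Locked, it gives under 3 mm (0.05 rad), then is solid.
- cover_2_press (a point): middle of the ribbed press strip on the top face of cover 2, near its far end, 43 mm beyond the pivot (case +x) and 3 mm above the pivot's height when shut; moves with the cover
- cover_2_edge (a point): middle of the upper edge of the near end of cover 2, 58 mm on the near side (case -x) of the pivot when shut; moves with the cover, and stands 58 mm x sin(tilt) above the case top when it is tilted
- cover_3 (a joint): tilt of cover 3, 116 (case x) x 64 (y) x 6 mm, on a pin across its middle (along case y at x = 0, 90 mm above the bench), in rad: 0 shut, grows as its far end (case +x) sinks and its near end rises, stop at 1.4. Friction (0.12 N m, some 3 N at the press strip), no spring: stays where left. Locked, it gives under 3 mm (0.05 rad), then is solid.
- cover_3_press (a point): middle of the ribbed press strip on the top face of cover 3, near its far end, 43 mm beyond the pivot (case +x) and 3 mm above the pivot's height when shut; moves with the cover
- cover_3_edge (a point): middle of the upper edge of the near end of cover 3, 58 mm on the near side (case -x) of the pivot when shut; moves with the cover, and stands 58 mm x sin(tilt) above the case top when it is tilted
- cover_4 (a joint): tilt of cover 4, 116 (case x) x 64 (y) x 6 mm, on a pin across its middle (along case y at x = 0, 90 mm above the bench), in rad: 0 shut, grows as its far end (case +x) sinks and its near end rises, stop at 1.4. Friction (0.12 N m, some 3 N at the press strip), no spring: stays where left. Locked, it gives under 3 mm (0.05 rad), then is solid.
- cover_4_press (a point): middle of the ribbed press strip on the top face of cover 4, near its far end, 43 mm beyond the pivot (case +x) and 3 mm above the pivot's height when shut; moves with the cover
- cover_4_edge (a point): middle of the upper edge of the near end of cover 4, 58 mm on the near side (case -x) of the pivot when shut; moves with the cover, and stands 58 mm x sin(tilt) above the case top when it is tilted
- jar: closed jar of clear pellets, 62 mm across, 80 mm high, loose bystander at the left end of the case; origin at the centre of its underside
- caliper: slide caliper lying flat, 228 mm long, 72 mm wide, 16 mm high, loose bystander behind the case; origin at the centre of its underside
- tape: roll of black insulating tape lying flat, 58 mm across, 19 mm high, loose bystander in front of the case; origin at the centre of its underside

How it is judged:
On the way:
1. one cover has rocked: its far end is pressed well down (value of joint any of cover_1, cover_2, cover_3, cover_4 above 0.2 rad), for 0.1 s.
At the end, for the whole second after the job is handed in: The unlocked cover stands open by more than 1.0 rad (57 degrees) and at rest; the three others are shut to within 0.12 rad (((value of joint cover_1 above 1 rad and value of joint each of cover_2, cover_3, cover_4 below 0.12 rad and velocity of joint cover_1 between -0.05 and 0.05 rad/s) or (value of joint cover_2 above 1 rad and value of joint each of cover_1, cover_3, cover_4 below 0.12 rad and velocity of joint cover_2 between -0.05 and 0.05 rad/s) or (value of joint cover_3 above 1 rad and value of joint each of cover_1, cover_2, cover_4 below 0.12 rad and velocity of joint cover_3 between -0.05 and 0.05 rad/s) or (value of joint cover_4 above 1 rad and value of joint each of cover_1, cover_2, cover_3 below 0.12 rad and velocity of joint cover_4 between -0.05 and 0.05 rad/s))); the robot touches nothing.
It fails at once if the jar, the caliper or the tape was moved by more than 30 mm (distance of any of jar, caliper, tape from where it was at the start of the episode above 0.03 m).
It fails at once if the store was forced: the robot pressed on it with more than 60 N (contact force between the arm and case above 60 N).
It fails at once if the store was forced: the fingers pressed on it with more than 60 N (contact force between the fingers and case above 60 N).
It also fails if it takes over 64 s, if anything falls off the work surface, if the arm or the gripper's body presses on something with over 40 N, if the wrist force passes 120 N, or if a joint passes its speed limit or range.

ROBOT

A 6-joint arm with a two-finger parallel gripper is mounted at the origin on a cart in front of the work surface, level with it; the furniture and walls round the work are solid. World frame = base frame: x ahead of the robot, y to its left, z up, the work surface at z = 0. Lengths are in m, angles in rad, forces in N, time in s.
With the tool pointing down it reaches from about 0.35 to 0.775 m from the base axis. Payload 7.3 kg.
Tool frame: the origin (TCP) lies midway between the tips of the shut fingers; the grasp point (between the pads) lies 19 mm behind it (robot.grasp_offset is the z of the grasp point in the tool frame, in m); z points along the fingers, y is the direction in which the jaws open and shut (so a half turn about z gives the same grasp; the last joint's range is limited). The gripper opens to 92 mm and grips with 3 to 60 N. Pads are 19 mm wide; open, the fingers measure 130 mm over their backs; the gripper's body (75 mm by 190 mm) begins 47 mm behind the grasp point.
Start: joints at [1.185, 0.342, 1.524, -0, 1.275, -0.146], TCP at [0.125, 0.51, 0.227] pointing down, gripper open.
Joint ranges: [-2.53, 2.53], [-0.77, 2.02], [0.04, 2.7], [-1, 4.14], [0.28, 2.66], [-3.11, 3.11]. Speed limits (rad/s): [2.57, 2.57, 3.14, 3.14, 3.14, 3.14].

INTERFACE

Orientations are given as [roll, pitch, yaw] about the fixed x, y, z axes, in that order (R = Rz(yaw) Ry(pitch) Rx(roll)).
In Python, from cell import observe, imaging, workorder, robot gives the robot as it stands. The module is installed in compiled form; this text tells all that it offers.
- The arm moves only by the tool send_rows, never from a script. Its argument "series" is a list of rows, each a list of 7 numbers: the shift along the tool's x, y, z in m, then the turn, a rotation vector about the tool's x, y, z in rad, then the closure, from 0 (fully open) to 1 (shut). A call has 1 to 5 rows; each row shifts and turns the commanded pose from where the row before left it, along the tool's axes as they then stand; what a row does not reach is not made up. A row lasts 1/12 s, in which the tool goes at most 41.7 mm and 7.16 degrees, less where a joint would pass 70% of its speed; a pose out of reach is approached as far as the arm can. A call is refused whole if a number of a shift passes 0.0417 or a number of a turn 0.125, either way. A call with a gripper value outside its range is refused whole. The fingers move at their own pace and stop on an object; "newtons" is the grip in N (left out, the last holds). Time passes only in rows, so rows that do not move let the fingers close. It gives the time, the measured TCP pose, the force and the opening at its end, in the units of the state.
- observe(): the state, without advancing time (a new reading comes with each control period).
- imaging.read_camera(name): name is "scene" or "top"; returns a dict with "color" (480x640x3 uint8, red, green, blue), "range_z" (480x640 float32, m along the optical axis (not along the pixel's ray), 0 where there is no reading), "vfov" (degrees; the focal length in pixels is half the picture's height over the tangent of half this angle, whatever the lens; pixels are square), "cx", "cy" (the principal point, pixels), "T" (4x4, takes a point from camera to world coordinates). Camera axes: x right, y down, z forward; pixel columns grow to the right and rows downward; lengths in m; the calibration is good to about 2 mm. A picture is of the moment at which its call begins.
- workorder.hand_in(): hands the job in, once; it reports no verdict.
The state is a dict: "time": time; "qpos": joint angles; "qvel": joint speeds; "joint_efforts": joint torques, N m; "tool_pos": TCP position; "tool_rot": TCP orientation; "contact_force": force on the tool from outside, world axes, zero at the start; "torque": the same for the moment, N m; "opening": finger opening in m.
Only numpy, scipy, OpenCV 4.12 (cv2) and the standard library are available. Lean on these libraries where they do the work, as an engineer would, in place of code of your own. Each camera call takes 0.05 s, during which the arm holds its last target.

## Working session

There is one attempt and no reset: what is moved stays moved. The work goes in short steps, Python scripts to look and compute and a tool call to move; the robot and the scene stay as the last step left them, time stands still between calls to the robot, and variables do not carry over. Pictures are saved under pics/ and viewed, and the job is handed in when it is done.

Besides the shell and the picture viewer there is one more tool, called after "Call:" as name(argument=value, ...) on one line, values as JSON. send_rows: Moves the arm, as the interface text tells. Its arguments: {"type":"object","properties":{"series":{"type":"array","items":{"type":"array","items":{"type":"number"}}},"newtons":{"type":"number"}},"required":["series"]}

```bash
mkdir -p pics; cat > h.py <<'E'
from cell import observe, imaging, workorder, robot
import numpy as np, cv2
def cam(n):
    d=imaging.read_camera(n); return d
def save(d,f,crop=None,s=1):
    im=d["color"][:,:,::-1]
    if crop: x0,y0,x1,y1=crop; im=im[y0:y1,x0:x1]
    im=cv2.resize(im,None,fx=s,fy=s,interpolation=cv2.INTER_CUBIC); cv2.imwrite("pics/"+f,im)
def pt(d,u,v,z=None):
    f=240/np.tan(np.radians(d["vfov"])/2)
    r=np.array([(u-d["cx"])/f,(v-d["cy"])/f,1]); T=np.array(d["T"])
    if z is None:
        k=d["range_z"][int(round(v)),int(round(u))]
    else:
        w=T[:3,:3]@r; k=(z-T[2,3])/w[2]
    return T[:3,:3]@(r*k)+T[:3,3]
E
python3 - <<'E'
from h import *
import pickle
for n in("scene","top"):
    d=cam(n); save(d,n+"0.png"); pickle.dump(d,open(n+"0.pkl","wb")); print(n,d["vfov"],d["T"])
print(observe()); print(robot.grasp_offset)
E
```

```text
scene 48.9963725960084 [[-0.88030971 -0.20973821  0.42551698  0.18714137]
 [-0.47365549  0.43879875 -0.76361386  0.91460625]
 [-0.02655731 -0.87376515 -0.48562246  0.51409839]
 [ 0.          0.          0.          1.        ]]
top 43.11725943627269 [[ 1.01714239e-04 -9.97605772e-01  6.91571666e-02  4.99030652e-01]
 [-9.99838013e-01  1.14325445e-03  1.79622020e-02  2.52643347e-01]
 [-1.79982606e-02 -6.91477911e-02 -9.97444056e-01  9.97345838e-01]
 [ 0.00000000e+00  0.00000000e+00  0.00000000e+00  1.00000000e+00]]
{'time': 0.1, 'qpos': array([ 1.18499447e+00,  3.42652791e-01,  1.52488764e+00,  1.05175632e-05,
        1.27540531e+00, -1.45978263e-01]), 'qvel': array([ 0.00037581, -0.00163473, -0.00295168,  0.00103409, -0.00232083,
       -0.00017532]), 'joint_efforts': array([ 5.37256146e-04, -4.31998980e+01, -2.44699323e+01,  7.17605744e-02,
        5.25038852e-02, -8.11813857e-05]), 'tool_pos': array([0.1245354 , 0.50965657, 0.22612641]), 'tool_rot': array([-3.14025541e+00, -2.06772298e-04,  2.90176585e+00]), 'contact_force': array([-0.22801165, -0.62928882,  1.11532667]), 'torque': array([-0.02171055,  0.02115447,  0.0316784 ]), 'opening': 0.09158241331230316}
-0.0188
```

View pics/top0.png

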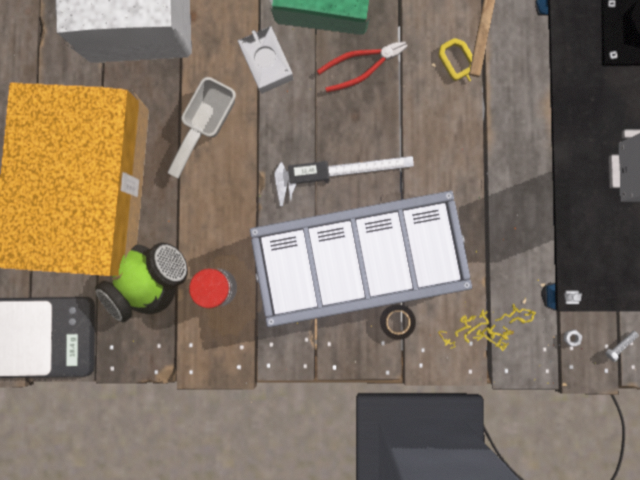

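View pics/scene0.png

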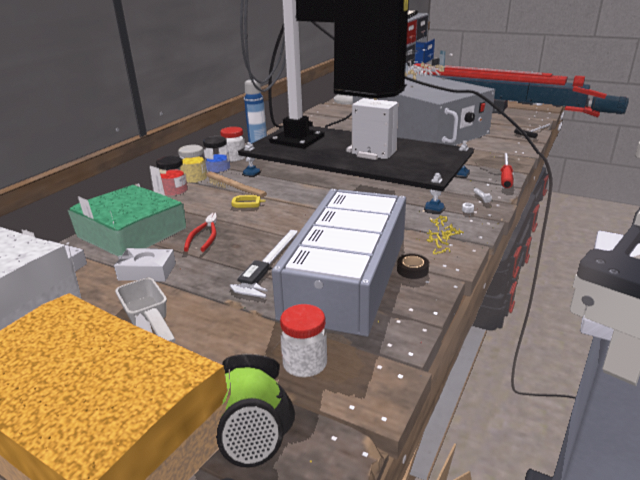

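```bash
python3 - <<'E'
from h import *
import pickle
d=pickle.load(open("top0.pkl","rb")); save(d,"c0.png",(240,180,480,335),3.3)
E
```

```text
(no output)
```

View pics/c0.png

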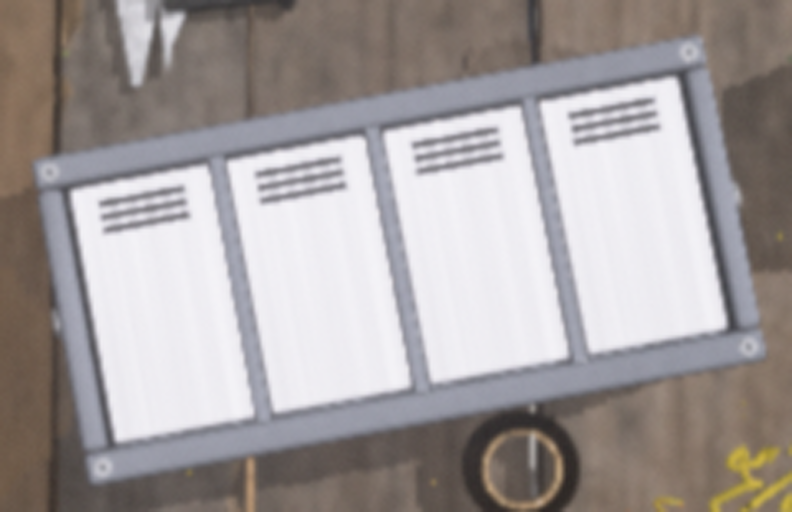

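The crop shows the store's top corners at crop (35,160), (701,38), (765,356), (92,484) and the rib blocks at about (145,208), (302,179), (458,150), (615,121).

```bash
python3 - <<'E'
from h import *
import pickle
d=pickle.load(open("top0.pkl","rb"))
C=[pt(d,240+u/3.3,180+v/3.3,.093)[:2] for u,v in[(35,160),(701,38),(765,356),(92,484)]]
C=np.array(C);print(C.round(4))
for i in range(4):print(np.linalg.norm(C[i]-C[(i+1)%4]))
c=C.mean(0)
obj=np.array([[.075,.155],[.075,-.155],[-.075,-.155],[-.075,.155]])
H=(C-c).T@obj; a=np.arctan2(H[1,0]-H[0,1],H[0,0]+H[1,1]); R=np.array([[np.cos(a),-np.sin(a)],[np.sin(a),np.cos(a)]])
print("c",c,"yaw",a, (C-(c+obj@R.T)).round(4))
for i,(u,v) in enumerate([(145,208),(302,179),(458,150),(615,121)]):
    print("press",i+1,c+R@[.043,.108-.072*i],pt(d,240+u/3.3,180+v/3.3,.093)[:2],pt(d,240+u/3.3,180+v/3.3), "edge",c+R@[-.058,.108-.072*i])
# tall things: right-hand stand
for u,v in [(600,100),(630,30),(635,170),(190,30),(60,180),(420,440),(320,10),(210,288),(398,322),(145,280)]: print(u,v,pt(d,u,v).round(3))
s=pickle.load(open("scene0.pkl","rb"))
for u,v in [(370,60),(375,120),(298,100),(350,150),(300,10),(365,20)]: print(u,v,pt(s,u,v).round(3))
E
```

```text
[[0.5749 0.3719]
 [0.6299 0.0701]
 [0.4864 0.0437]
 [0.4291 0.3451]]
0.3068051833236279
0.1459223454026003
0.30685029494862853
0.14824954135661925
c [0.53004486 0.20768526] yaw 0.18363425507106623 [[-0.0006 -0.0019]
 [-0.0022  0.0011]
 [ 0.0018  0.0021]
 [ 0.0011 -0.0013]]
press 1 [0.55260066 0.32172138] [0.55300799 0.3218386 ] [0.55295358 0.32176886 0.09391147] edge [0.45329882 0.30327838]
press 2 [0.56574814 0.25093194] [0.5660778  0.25079863] [0.56596764 0.25080166 0.09448588] edge [0.4664463  0.23248895]
press 3 [0.57889562 0.18014251] [0.57913757 0.18026832] [0.57887444 0.18050604 0.09597046] edge [0.47959378 0.16169952]
press 4 [0.5920431  0.10935308] [0.59218607 0.10934401] [0.59190422 0.10977757 0.09573618] edge [0.49274126 0.09091008]
600 100 [ 0.775 -0.164  0.069]
630 30 [ 0.867 -0.192  0.113]
635 170 [ 0.658 -0.19   0.115]
190 30 [0.917 0.488 0.008]
60 180 [0.647 0.656 0.107]
420 440 [ 0.11   0.035 -0.512]
320 10 [0.922 0.268 0.069]
210 288 [0.486 0.434 0.083]
398 322 [ 0.43   0.143 -0.001]
145 280 [0.498 0.538 0.065]
370 60 [ 0.653 -0.163  0.293]
375 120 [ 0.649 -0.19   0.155]
298 100 [ 0.87  -0.217  0.172]
350 150 [ 0.714 -0.193  0.072]
300 10 [ 0.83  -0.177  0.386]
365 20 [ 0.665 -0.162  0.372]
```

```bash
cat >> h.py <<'E'
from scipy.spatial.transform import Rotation as Ro
C0=np.array([.5300,.2077,.090]); YAW=.1836
RC=Ro.from_euler('z',YAW)
def rel(phi,x,y,z):
    """remaining move to TCP at case x,y,z(rel. pivot height) with tilt phi, in the present tool frame"""
    o=observe(); s,c=np.sin(phi),np.cos(phi)
    Rt=RC*Ro.from_matrix(np.array([[-c,0,s],[0,1,0],[-s,0,-c]]).T)
    P=C0+RC.apply([x,y,z]); R=Ro.from_euler('xyz',o["tool_rot"])
    print("t %.2f case-TCP mm"%o["time"],(RC.inv().apply(o["tool_pos"]-C0)*1e3).round(1),"F",RC.inv().apply(o["contact_force"]).round(1),"q",o["qpos"].round(2))
    print("shift",R.inv().apply(P-o["tool_pos"]).round(4),"turn",(R.inv()*Rt).as_rotvec().round(3))
    print("from target-frame: shift",Rt.inv().apply(P-o["tool_pos"]).round(4))
E
python3 - <<'E'
from h import *
s,c=np.sin(.3),np.cos(.3)
print(np.array([[-c,0,s],[0,1,0],[-s,0,-c]]).T, np.linalg.det(np.array([[-c,0,s],[0,1,0],[-s,0,-c]])))
rel(.3,.036,.108,.07)
rel(0,.036,.108,.07)
E
```

```text
[[-0.95533649  0.         -0.29552021]
 [ 0.          1.          0.        ]
 [ 0.29552021  0.         -0.95533649]] 0.9999999999999999
t 0.10 case-TCP mm [-343.5  370.9  136.1] F [-0.3 -0.6  1.1] q [ 1.18  0.34  1.52  0.    1.28 -0.15]
shift [-0.454  -0.0837  0.0661] turn [ 0.062  0.295 -0.42 ]
from target-frame: shift [-0.3821 -0.2629 -0.049 ]
t 0.10 case-TCP mm [-343.5  370.9  136.1] F [-0.3 -0.6  1.1] q [ 1.18  0.34  1.52  0.    1.28 -0.15]
shift [-0.454  -0.0837  0.0661] turn [-0.001 -0.    -0.423]
from target-frame: shift [-0.3795 -0.2629  0.0661]
```

Call:
send_rows(series=[[-0.035,-0.0065,0,0,0,0,1],[-0.035,-0.0065,0,0,0,0,1],[-0.035,-0.0065,0,0,0,0,1],[-0.035,-0.0065,0,0,0,0,1],[-0.035,-0.0065,0,0,0,0,1]], newtons=20)

```text
time: 0.52
tool_pos: [0.2881, 0.4358, 0.2264]
tool_rot: [-3.141, -0.0, 2.902]
contact_force: [0.5, 1.3, -0.6]
opening: 0.0628
```

Call:
send_rows(series=[[-0.035,-0.0065,0,0,0,0,1],[-0.035,-0.0065,0,0,0,0,1],[-0.035,-0.0065,0,0,0,0,1],[-0.035,-0.0065,0,0,0,0,1],[-0.035,-0.0065,0,0,0,0,1]])

```text
time: 0.93
tool_pos: [0.4505, 0.3626, 0.2264]
tool_rot: [-3.141, -0.001, 2.902]
contact_force: [1.0, 0.6, -0.5]
opening: 0.0295
```

Call:
send_rows(series=[[0,0,0,0,0,-0.084,1],[0,0,0,0,0,-0.084,1],[0,0,0,0,0,-0.084,1],[0,0,0,0,0,-0.084,1],[0,0,0,0,0,-0.084,1]])

```text
time: 1.35
tool_pos: [0.4491, 0.3635, 0.2261]
tool_rot: [-3.141, -0.001, -2.958]
contact_force: [-0.2, 0.4, 0.8]
opening: 0.0006
```

Call:
send_rows(series=[[0,0,0,0,0.1,0,1],[0,0,0,0,0.1,0,1],[0,0,0,0,0.1,0,1],[0,0,0,0,0,0,1]])

```text
time: 1.68
tool_pos: [0.4507, 0.363, 0.2236]
tool_rot: [-3.14, -0.308, -2.964]
contact_force: [0.3, 0.1, -1.6]
opening: 0.0005
```

```bash
python3 -c "
from h import *
rel(.3,.036,.108,.03)"
```

```text
t 1.68 case-TCP mm [-49.6 167.2 133.6] F [ 0.3 -0.  -1.6] q [ 0.49  0.62  1.12  0.09  1.7  -1.26]
shift [-0.1133 -0.0586  0.0728] turn [ 0.    -0.008 -0.006]
from target-frame: shift [-0.1124 -0.0592  0.0737]
```

Call:
send_rows(series=[[-0.028,-0.0148,0.0183,0,0,0,1],[-0.028,-0.0148,0.0183,0,0,0,1],[-0.028,-0.0148,0.0183,0,0,0,1],[-0.028,-0.0148,0.0183,0,0,0,1],[0,0,0,0,0,0,1]])

```text
time: 2.1
tool_pos: [0.5448, 0.3171, 0.117]
tool_rot: [-3.138, -0.305, -2.966]
contact_force: [-0.3, -0.0, -0.8]
opening: 0.0001
```

```bash
python3 - <<'E'
from h import *
rel(.3,.036,.108,.01)
d=cam("scene"); save(d,"s1.png",(240,120,500,400),2)
E
```

```text
t 2.10 case-TCP mm [ 34.5 104.9  27. ] F [-0.3  0.  -0.8] q [ 0.38  0.81  1.05  0.06  1.58 -1.38]
shift [-0.0065  0.0032  0.0158] turn [-0.001 -0.005 -0.007]
from target-frame: shift [-0.0064  0.0031  0.0158]
```

View pics/s1.png

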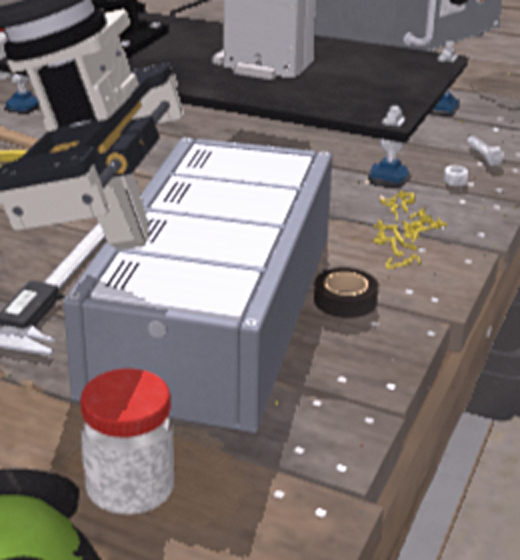

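The fingertips hang above cover 1's ribs, around crop (125,245), about 25 mm clear, and the body clears everything. Next I press.

Call:
send_rows(series=[[-0.003,0.0015,0.009,0,0,0,1],[-0.003,0.0015,0.008,0,0,0,1],[0,0,0,0,0,0,1]])

```text
time: 2.4
tool_pos: [0.5426, 0.3249, 0.1051]
tool_rot: [3.141, -0.3, -2.96]
contact_force: [-0.3, -0.1, -0.3]
opening: 0.0004
```

Call:
send_rows(series=[[-0.0009,0,0.0029,0,0,0,1],[0,0,0,0,0,0,1]])

```text
time: 2.57
tool_pos: [0.5435, 0.3245, 0.1031]
tool_rot: [3.141, -0.299, -2.96]
contact_force: [-0.6, 0.8, 0.8]
opening: 0.0005
```

Call:
send_rows(series=[[-0.0006,0,0.0019,0,0,0,1],[0,0,0,0,0,0,1]])

```text
time: 2.73
tool_pos: [0.5439, 0.3241, 0.1009]
tool_rot: [3.141, -0.299, -2.961]
contact_force: [-0.5, 0.4, -1.0]
opening: 0.0005
```

Call:
send_rows(series=[[-0.0006,0,0.0019,0,0,0,1],[0,0,0,0,0,0,1]])

```text
time: 2.9
tool_pos: [0.544, 0.3238, 0.0985]
tool_rot: [3.142, -0.3, -2.961]
contact_force: [-0.5, 0.7, -0.8]
opening: 0.0006
```

```bash
python3 -c "
from h import *
rel(.3,.036,.108,.0)"
```

```text
t 2.90 case-TCP mm [ 34.9 111.6   8.5] F [-0.4  0.8 -0.8] q [ 0.39  0.83  1.07  0.06  1.54 -1.38]
shift [-0.0035 -0.0036  0.0078] turn [ 0.001 -0.    -0.003]
from target-frame: shift [-0.0035 -0.0036  0.0078]
```

Call:
send_rows(series=[[-0.0006,-0.001,0.0019,0,0,0,1],[-0.0003,-0.001,0.001,0,0,0,1],[0,0,0,0,0,0,1]])

```text
time: 3.15
tool_pos: [0.5444, 0.322, 0.0957]
tool_rot: [3.141, -0.3, -2.961]
contact_force: [-0.6, 1.9, 1.8]
opening: 0.0003
```

Call:
send_rows(series=[[-0.0006,0,0.0019,0,0,0,1],[0,0,0,0,0,0,1]])

```text
time: 3.32
tool_pos: [0.5445, 0.3221, 0.0944]
tool_rot: [3.141, -0.299, -2.961]
contact_force: [-1.4, 0.5, 5.5]
opening: 0.0002
```

Call:
send_rows(series=[[-0.0006,0,0.0019,0,0,0,1],[0,0,0,0,0,0,1]])

```text
time: 3.48
tool_pos: [0.5446, 0.3222, 0.0941]
tool_rot: [3.141, -0.298, -2.961]
contact_force: [-3.3, -0.9, 12.2]
opening: 0.0007
```

Call:
send_rows(series=[[-0.0006,0,0.0019,0,0,0,1],[0,0,0,0,0,0,1]])

```text
time: 3.65
tool_pos: [0.5446, 0.3222, 0.0938]
tool_rot: [3.141, -0.298, -2.961]
contact_force: [-4.2, -1.2, 21.8]
opening: 0.0005
```

Cover 1 is solid: 22 N with 2 mm of give. I lift, and go on to cover 2.

Call:
send_rows(series=[[0.005,0,-0.016,0,0,0,1],[0,-0.024,0,0,0,0,1],[0,-0.024,0,0,0,0,1],[0,-0.024,0,0,0,0,1],[0,0,0,0,0,0,1]])

```text
time: 4.07
tool_pos: [0.5583, 0.2467, 0.1063]
tool_rot: [-3.139, -0.3, -2.965]
contact_force: [0.3, 0.7, 0.5]
opening: 0.0004
```

```bash
python3 -c "
from h import *
rel(.3,.036,.036,.006)"
```

```text
t 4.07 case-TCP mm [35.  33.2 16.3] F [0.4 0.7 0.5] q [ 0.28  0.78  1.13  0.03  1.53 -1.48]
shift [-0.004   0.0028  0.0096] turn [-0.    -0.    -0.007]
from target-frame: shift [-0.004   0.0028  0.0096]
```

Call:
send_rows(series=[[-0.003,0.001,0.005,0,0,0,1],[-0.001,0,0.003,0,0,0,1],[0,0,0,0,0,0,1]])

```text
time: 4.32
tool_pos: [0.5579, 0.253, 0.0963]
tool_rot: [-3.142, -0.302, -2.961]
contact_force: [-0.0, -0.2, -0.4]
opening: 0.0008
```

Call:
send_rows(series=[[-0.0006,0,0.0019,0,0,0,1],[0,0,0,0,0,0,1]])

```text
time: 4.48
tool_pos: [0.558, 0.253, 0.0952]
tool_rot: [3.142, -0.301, -2.96]
contact_force: [-0.4, 0.4, 0.0]
opening: 0.0006
```

Call:
send_rows(series=[[-0.0006,0,0.0019,0,0,0,1],[0,0,0,0,0,0,1]])

```text
time: 4.65
tool_pos: [0.5582, 0.253, 0.0944]
tool_rot: [3.141, -0.3, -2.96]
contact_force: [-1.6, -0.5, 6.3]
opening: 0.0008
```

Call:
send_rows(series=[[-0.0006,0,0.0019,0,0,0,1],[0,0,0,0,0,0,1]])

```text
time: 4.82
tool_pos: [0.5582, 0.253, 0.094]
tool_rot: [3.141, -0.299, -2.96]
contact_force: [-4.1, -0.2, 13.1]
opening: 0.0004
```

Cover 2 behaves the same way, 13 N and solid, so it is locked. Next is cover 3.

Call:
send_rows(series=[[0.005,0,-0.016,0,0,0,1],[0,-0.024,0,0,0,0,1],[0,-0.024,0,0,0,0,1],[0,-0.022,0,0,0,0,1],[0,0,0,0,0,0,1]])

```text
time: 5.23
tool_pos: [0.572, 0.18, 0.1084]
tool_rot: [-3.14, -0.299, -2.965]
contact_force: [-0.0, -0.3, -0.1]
opening: 0.0005
```

Call:
send_rows(series=[[-0.003,0,0.005,0,0,0,1],[-0.001,0,0.003,0,0,0,1],[0,0,0,0,0,0,1]])

```text
time: 5.48
tool_pos: [0.5718, 0.1847, 0.0983]
tool_rot: [3.141, -0.302, -2.96]
contact_force: [0.5, 0.3, 0.6]
opening: 0.0007
```

```bash
python3 -c "
from h import *
rel(.3,.036,-.036,.006)"
```

```text
t 5.48 case-TCP mm [ 36.9 -30.2   8.3] F [0.5 0.2 0.6] q [ 0.18  0.78  1.17  0.    1.5  -1.57]
shift [ 0.0001 -0.0058  0.0024] turn [ 0.001 -0.002 -0.002]
from target-frame: shift [ 0.0002 -0.0058  0.0024]
```

Call:
send_rows(series=[[-0.0006,-0.005,0.0019,0,0,0,1],[0,0,0,0,0,0,1]])

```text
time: 5.65
tool_pos: [0.5732, 0.1788, 0.097]
tool_rot: [-3.141, -0.301, -2.961]
contact_force: [0.9, -0.0, -0.9]
opening: 0.0005
```

Call:
send_rows(series=[[-0.0006,0,0.0019,0,0,0,1],[0,0,0,0,0,0,1]])

```text
time: 5.82
tool_pos: [0.5734, 0.179, 0.0955]
tool_rot: [3.142, -0.3, -2.961]
contact_force: [-0.2, 0.6, 1.7]
opening: 0.0006
```

Call:
send_rows(series=[[-0.0006,0,0.0019,0,0,0,1],[0,0,0,0,0,0,1]])

```text
time: 5.98
tool_pos: [0.5735, 0.179, 0.0936]
tool_rot: [3.141, -0.3, -2.961]
contact_force: [-0.0, 1.0, 3.1]
opening: 0.0003
```

Call:
send_rows(series=[[-0.0006,0,0.0019,0,0,0,1],[0,0,0,0,0,0,1]])

```text
time: 6.15
tool_pos: [0.5734, 0.179, 0.0914]
tool_rot: [3.141, -0.3, -2.961]
contact_force: [0.1, 0.1, 2.3]
opening: 0.0005
```

Cover 3 moves at a steady force of about 3 N, so it is the unlocked one. I push it on in stages.

Call:
send_rows(series=[[-0.001,0,0.0031,0,0,0,1],[-0.001,0,0.0031,0,0,0,1],[-0.001,0,0.0031,0,0,0,1],[-0.001,0,0.0031,0,0,0,1],[0,0,0,0,0,0,1]])

```text
time: 6.57
tool_pos: [0.5733, 0.1787, 0.0778]
tool_rot: [3.142, -0.301, -2.961]
contact_force: [-0.6, 0.2, 1.5]
opening: 0.0006
```

```bash
python3 - <<'E'
from h import *
rel(.3,.0355,-.036,-.021)
d=cam("scene"); save(d,"s2.png",(240,120,500,400),2)
E
```

```text
t 6.57 case-TCP mm [ 37.2 -36.4 -12.2] F [-0.6  0.3  1.5] q [ 0.18  0.8   1.19 -0.    1.46 -1.58]
shift [-0.0009  0.0004  0.0089] turn [ 0.001 -0.001 -0.003]
from target-frame: shift [-0.0009  0.0004  0.0089]
```

View pics/s2.png

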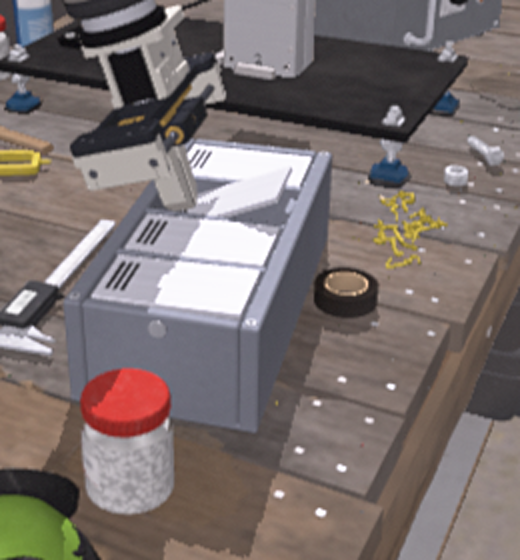

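The picture shows cover 3 with its near edge raised, at about crop (285,172), and its far end sunk under the fingers at about (185,200). The other covers are flat. I keep going.

Call:
send_rows(series=[[-0.0004,0,0.003,0,0,0,1],[-0.0004,0,0.003,0,0,0,1],[-0.0004,0,0.003,0,0,0,1],[0,0,0,0,0,0,1]])

```text
time: 6.95
tool_pos: [0.5722, 0.1785, 0.0693]
tool_rot: [3.142, -0.3, -2.961]
contact_force: [0.3, 0.3, 2.9]
opening: 0.0005
```

Call:
send_rows(series=[[0.0006,0,0.0036,0,0,0,1],[0.0006,0,0.0036,0,0,0,1],[0.0006,0,0.0036,0,0,0,1],[0,0,0,0,0,0,1]])

```text
time: 7.28
tool_pos: [0.5673, 0.1776, 0.0594]
tool_rot: [3.142, -0.299, -2.961]
contact_force: [2.2, 0.6, 2.2]
opening: 0.0006
```

```bash
python3 - <<'E'
from h import *
rel(.3,.0235,-.036,-.037)
E
```

```text
t 7.28 case-TCP mm [ 31.2 -36.4 -30.6] F [2.3 0.2 2.2] q [ 0.18  0.8   1.23 -0.    1.41 -1.58]
shift [0.0055 0.0004 0.0084] turn [ 0.001  0.001 -0.003]
from target-frame: shift [0.0055 0.0004 0.0084]
```

Call:
send_rows(series=[[0.0018,0,0.0028,0,0,0,1],[0.0018,0,0.0028,0,0,0,1],[0.0018,0,0.0028,0,0,0,1],[0,0,0,0,0,0,1]])

```text
time: 7.62
tool_pos: [0.5592, 0.1762, 0.0529]
tool_rot: [3.142, -0.301, -2.961]
contact_force: [1.7, -0.4, 2.1]
opening: 0.0004
```

```bash
python3 - <<'E'
from h import *
rel(.3,.0235,-.036,-.037)
d=cam("scene"); save(d,"s3.png",(240,120,500,400),2)
E
```

```text
t 7.62 case-TCP mm [ 23.  -36.3 -37.1] F [ 1.6 -0.7  2.1] q [ 0.18  0.8   1.26 -0.    1.38 -1.58]
shift [-0.0005  0.0003 -0.0002] turn [ 0.001 -0.001 -0.003]
from target-frame: shift [-0.0005  0.0003 -0.0002]
```

View pics/s3.png

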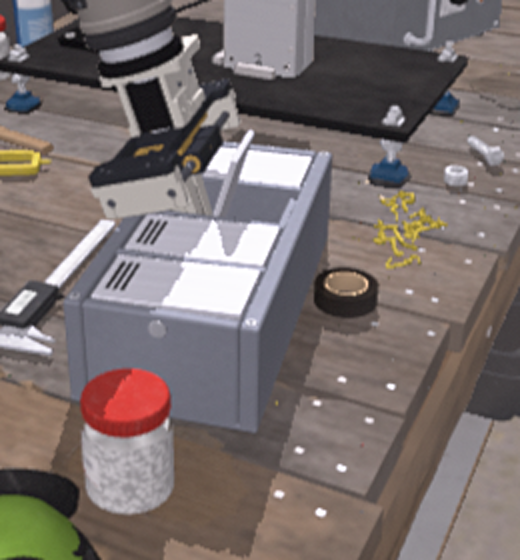

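Cover 3 stands steep, with its top edge at about crop (247,135). I push a little more, back off and withdraw along the tool axis.

Call:
send_rows(series=[[0.001,0,0.0003,0,0,0,1],[0.001,0,0.0003,0,0,0,1],[0,0,0,0,0,0,1],[-0.003,0,-0.001,0,0,0,1],[-0.001,0,-0.004,0,0,0,1]])

```text
time: 8.08
tool_pos: [0.5619, 0.1768, 0.0563]
tool_rot: [3.141, -0.303, -2.961]
contact_force: [-0.0, 0.4, -0.6]
opening: 0.0002
```

Call:
send_rows(series=[[0,0,-0.015,0,0,0,1],[0,0,-0.03,0,0,0,1],[0,0,-0.035,0,0,0,1],[0,0,-0.035,0,0,0,1],[0,0,-0.02,0,0,0,1]])

```text
time: 8.5
tool_pos: [0.6033, 0.1843, 0.1901]
tool_rot: [3.142, -0.296, -2.961]
contact_force: [1.0, 0.4, 0.1]
opening: 0.0003
```

Call:
send_rows(series=[[0,0,0,0,0,0,1],[0,0,0,0,0,0,1]])

```text
time: 8.67
tool_pos: [0.6024, 0.1841, 0.1868]
tool_rot: [3.141, -0.299, -2.961]
contact_force: [-0.6, -0.0, -1.0]
opening: 0.0003
```

```bash
python3 - <<'E'
from h import *
rel(.3,.0235,-.036,-.037)
d=cam("scene"); save(d,"s4.png",(240,120,500,400),2)
t=cam("top"); save(t,"t4.png",(240,150,480,350),3)
import pickle; pickle.dump((d,t),open("e.pkl","wb"))
E
```

```text
t 8.67 case-TCP mm [ 66.8 -36.4  96.8] F [-0.5  0.1 -1. ] q [ 0.18  0.76  0.95 -0.    1.73 -1.58]
shift [0.002  0.0002 0.1406] turn [ 0.001  0.001 -0.003]
from target-frame: shift [0.0019 0.0004 0.1406]
```

View pics/s4.png

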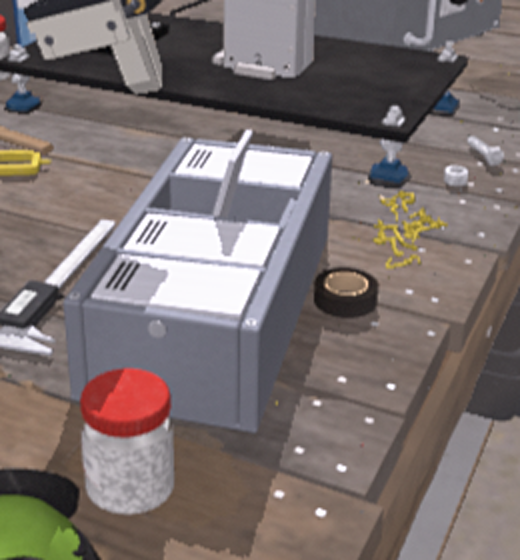

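View pics/t4.png

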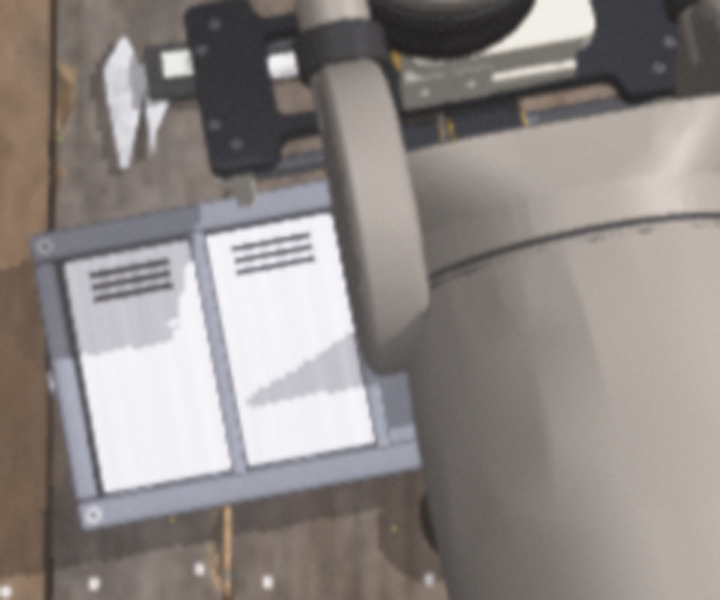

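The scene view shows the cover standing by itself, with its upper edge at crop (248,133), and the hand clear. The arm blocks the top view. I measure the tilt from scene depth.

```bash
python3 - <<'E'
from h import *
import pickle
d,t=pickle.load(open("e.pkl","rb"))
for c in [(242,145),(238,155),(234,168),(230,180),(226,195),(222,208),(247,134)]:
    p=RC.inv().apply(pt(d,240+c[0]/2,120+c[1]/2)-C0)*1e3; print(c,p.round(1),"tilt",np.arctan2(p[2],-p[0]).round(2))
f=240/np.tan(np.radians(d["vfov"])/2); v,u=np.mgrid[0:480,0:640]; k=d["range_z"]
P=np.stack([(u-d["cx"])/f*k,(v-d["cy"])/f*k,k],-1)@d["T"][:3,:3].T+d["T"][:3,3]
Q=RC.inv().apply((P-C0).reshape(-1,3))
m=(abs(Q[:,1]+36)<1e9)&(abs(Q[:,1]+.036)<.033)&(Q[:,2]>.012)&(Q[:,2]<.065)&(abs(Q[:,0])<.06)&(k.reshape(-1)>0)
q=Q[m]; a=np.polyfit(q[:,2],q[:,0],1); print(m.sum(),"fit tilt",np.arctan2(1,-a[0]),"zmax",q[:,2].max())
for i in (1,2,4):
    y=.108-.072*(i-1); m=(abs(Q[:,1]-y)<.025)&(abs(Q[:,0])<.05)&(abs(Q[:,2])<.02)&(k.reshape(-1)>0)
    q=Q[m]; print(i,m.sum(),"slope",np.polyfit(q[:,0],q[:,2],1))
print(observe()["qvel"].round(3))
E
```

```text
(242, 145) [-16.2 -34.   54.8] tilt 1.28
(238, 155) [-17.  -17.   53.2] tilt 1.26
(234, 168) [-14.4 -14.3  42.2] tilt 1.24
(230, 180) [-11.2 -13.5  31. ] tilt 1.22
(226, 195) [ -6.6 -18.   14.1] tilt 1.13
(222, 208) [ -4.3 -13.7   3.4] tilt 0.68
(247, 134) [-15.7 -53.7  56.4] tilt 1.3
192 fit tilt 1.3533923251220057 zmax 0.057297111072352164
1 1139 slope [-0.02389585  0.0032309 ]
2 905 slope [-0.02423166  0.00317808]
4 539 slope [0.00376608 0.00315677]
[-0.001  0.009  0.01   0.001 -0.003 -0.002]
```

```bash
python3 -c "
from h import *
print(workorder.hand_in())"
```

```text
the job is handed in; nothing more can be done
None
```

Cover 3 was the unlocked one. It now stands open at about 1.3 rad (1.0 is needed), and I handed the job in at about 8.7 s of robot time; no verdict was reported.

- **Finding it:** I pressed covers 1 to 3 in turn with the closed fingers. Cover 1 was solid after about 2 mm (22 N) and cover 2 likewise (13 N). Cover 3 gave way at a steady force of about 3 N. I did not press cover 4.
- **Opening it:** I pushed cover 3's far end down and back towards the robot, then withdrew the hand about 140 mm along the fingers.
- **Cover 3:** points on its face near the raised edge, read from the scene camera, gave 1.22–1.30 rad, and a plane fit to the same picture gave 1.35. The two lowest points read 1.13 and 0.68; they lie close to the pivot, where the reading is poor.
- **Other covers:** covers 1 and 2 each measured about 0.024 rad and cover 4 about 0, against a limit of 0.12.
- **Forces:** readings between moves never went above about 22 N, and at the end the hand read only noise, about 1 N.
- **Bystanders:** the jar and the tape looked unmoved in the last scene picture. The part of the caliper in view showed no change either. I judged these by eye and did not measure them.
- **Check that failed:** in the last top-camera picture the arm hid covers 3 and 4, so it confirmed only covers 1 and 2.

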